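Fold the tortilla press shut

TASK

Fold up the open tortilla press beside the comal: with the fingertips, push its standing upper plate over until it lies flat shut on the base, and only then push the lever over from the other side until it lies flat across the plate. Push only: do not take the plate or the lever between the fingers, keep the press standing where it is, and leave everything else on the counter undisturbed.

Things in the scene. Friction and masses are not known exactly. Their poses are not given: they have to be found in the camera images.
- press: Cast-aluminium tortilla press, a round base 170 mm across standing loose on four rubber feet, about 3 kg in all. Origin: centre of its underside, on the counter. Its y axis runs from the lever end to the plate-hinge end, z up. Plate hinge axis: parallel to x, through y = +100 mm, z = 30 mm. Lever pivot axis: parallel to x, through y = -108 mm, z = 46 mm. The base disc's top is at z = 22 mm; the pivot lugs are 40 mm high at the hinge end and 56 mm at the lever end.
- plate (a joint): Angle of the upper plate, a plain disc 170 mm across and 8 mm thick, centred 100 mm from its hinge axis: 0 = lying shut and level over the base (its top then 34 mm above the counter), about 1.57 = standing upright at the hinge end, more = leaning outwards away from the base; stop at 2.0. The hinge is stiff: the plate stays at whatever angle it is left and must be pushed all the way down; about 5 N at its rim moves it.
- plate_edge (a point): Point of the plate's rim farthest from the hinge, in mid-thickness, 185 mm from the hinge axis. Its y axis lies in the plate and points to the hinge; its z axis is normal to the plate, out of its outer face (the face to push, upward when shut).
- lever (a joint): Angle of the lever, a straight round steel bar 170 mm long, 16 mm thick, with a 20 mm thick grip over its last 60 mm: 0 = lying level across the shut plate (its grip's top then 56 mm above the counter), about 1.57 = upright at the lever end, more = leaning outwards away from the base; stop at 2.1. The pivot is stiff: the lever stays at whatever angle it is left and must be pushed all the way down; about 4 N at its end moves it.
- lever_tip (a point): Centre of the lever's free end, 170 mm from its pivot axis. Its y axis runs along the lever, outwards from the pivot; its z axis points to the lever's outer side (the side to push, upward when down).
- saltbox: Bystander: white plastic flip-top salt box, shut, 74 x 99 mm, 84 mm high; origin at the centre of its underside, z up.
- mortar: Bystander: white ceramic mortar 104 mm across and 72 mm high, its pestle standing in it to about 105 mm; origin at the centre of its underside.
- mug: Bystander: white mug 76 mm across (and a handle), 85 mm high; origin at the centre of its underside.
- jar: Bystander: glass jar with a steel cap, 66 mm across, 95 mm high; origin at the centre of its underside.
- tongs: Bystander: stainless tongs lying flat, about 230 mm long along its x axis, 55 mm wide, 18 mm high; origin at the middle of the underside.
- potlid: Bystander: aluminium saucepan lid lying flat, 144 mm across, knob up to 44 mm; origin at the centre of its underside.
Things that resemble listed ones, but are neither listed nor needed, are in the scene too. What is shaped like the press but green is not meant.

How it is judged:
By the outcome, as a careful person would: the job done as asked, in the order asked, and still so for the second after the job is handed in, with the robot touching nothing.
It also fails if it takes over 58 s, if anything falls off the work surface, if the arm or the gripper's body presses on something with over 40 N, if the wrist force passes 120 N, or if a joint passes its speed limit or range.

ROBOT

A 6-joint arm with a two-finger parallel gripper is mounted at the origin on the work surface. World frame = base frame: x ahead of the robot, y to its left, z up, the work surface at z = 0. Lengths are in m, angles in rad, forces in N, time in s.
With the tool pointing down it reaches from about 0.4 to 0.825 m from the base axis. Payload 7 kg.
Tool frame: the origin (TCP) lies between the finger pads; the fingertips stand 8 mm ahead of it and the grasp point (between the pads) lies 11 mm behind it (arm.finger_overhang is the distance from the TCP to the fingertips, in m); z points along the fingers, y is the line along which they close (so a half turn about z gives the same grasp; the last joint's range is limited). The gripper opens to 88 mm and grips with 3 to 60 N. Pads are 19 mm wide; open, the fingers measure 130 mm over their backs; the gripper's body (78 mm by 193 mm) begins 47 mm behind the grasp point.
Start: joints at [1.585, 0.359, 0.012, 0, -1.224, -0.288], TCP at [0.183, 0.65, 0.235] pointing down, gripper open.
Joint ranges: [-3.07, 3.07], [-1.43, 2.12], [-1.02, 1.25], [-3.03, 1.67], [-3.05, -0], [-3.03, 3.03]. Speed limits (rad/s): [2.39, 2.39, 3.01, 3.14, 3.14, 3.14].

INTERFACE

Orientations are given as [roll, pitch, yaw] about the fixed x, y, z axes, in that order (R = Rz(yaw) Ry(pitch) Rx(roll)).
In Python, from station import arm gives the robot as it stands.
- The arm moves only by the tool move_arm, never from a script. Its argument "rows" is text: rows parted by semicolons, each of 7 numbers parted by spaces: the turn, a rotation vector about the tool's x, y, z in degrees, then the shift along the tool's x, y, z in m, then the finger opening in m, from 0 to 0.0876. A call has 1 to 8 rows; each row shifts and turns the commanded pose from where the row before left it, along the tool's axes as they then stand; what a row does not reach is not made up. A row lasts 1/8 s, in which the tool goes at most 62.5 mm and 10.7 degrees, less where a joint would pass 70% of its speed; a pose out of reach is approached as far as the arm can. A call is refused whole if a number of a shift passes 0.0625 or a number of a turn 10.7, either way. A call with a gripper value outside its range is refused whole. The fingers move at their own pace and stop on an object; "squeeze" is the grip in N (left out, the last holds). Time passes only in rows, so rows that do not move let the fingers close. It gives the time, the measured TCP pose, the force, the opening and the grip force at its end, in the units of the state.
- arm.get_state(): the state, without advancing time (a new reading comes with each control period).
- arm.grab_frame(name): name is "scene" or "top" or "wrist"; returns (picture, depth): 420x560x3 uint8, blue, green, red; 420x560 float32, m along the optical axis (not along the pixel's ray), 0 where there is no reading.
- arm.camera_model(name): a dict with "mtx" (3x3 intrinsics, pixels), "camera_from_world" (4x4, takes a point from world to camera coordinates); the wrist camera has in their place "mount" (4x4, takes a point from camera to tool coordinates, whose origin is the TCP and whose axes are the flange's). Camera axes: x right, y down, z forward; pixel columns grow to the right and rows downward; lengths in m; the calibration is good to about 2 mm. A picture is of the moment at which its call begins: read the wrist's pose just before it. camera_model takes no time and is no camera call.
- arm.job_done(): hands the job in; it is judged then, once.
The state is a dict: "t": time; "q": joint angles; "qd": joint speeds; "joint_efforts": joint torques, N m; "eef_pos": TCP position; "ee_rot": TCP orientation; "force": force on the tool from outside, world axes, zero at the start; "moment": the same for the moment, N m; "width": finger opening in m; "gripper_force": force on a finger pad.
Only numpy, scipy, OpenCV 4.12 (cv2) and the standard library are available. Lean on these libraries where they do the work, as an engineer would, in place of code of your own. Each camera call takes 0.05 s, during which the arm holds its last target. There are 200 camera calls.

## Working session

There is one attempt and no reset: what is moved stays moved. The work goes in short steps, Python scripts to look and compute and a tool call to move; the robot and the scene stay as the last step left them, time stands still between calls to the robot, and variables do not carry over. Pictures are saved under pics/ and viewed, at most 10 in all, crops included, and the job is handed in when it is done.

Besides the shell and the picture viewer there is one more tool, called after "Emit:" as name(argument=value, ...) on one line, values as JSON. move_arm: Moves the arm, as the interface text tells. Its arguments: {"type":"object","properties":{"rows":{"type":"string"},"squeeze":{"type":"number"}},"required":["rows"]}

```bash
mkdir -p pics
cat > h.py <<'E'
import numpy as np, cv2
from station import arm
def cloud(name):
    m=arm.camera_model(name); s=arm.get_state()
    im,d=arm.grab_frame(name)
    K=m["mtx"]; v,u=np.mgrid[:420,:560]
    P=np.stack([(u-K[0][2])/K[0][0]*d,(v-K[1][2])/K[1][1]*d,d],-1)
    T=np.linalg.inv(np.array(m["camera_from_world"]))
    W=P@T[:3,:3].T+T[:3,3]; W[d==0]=np.nan
    return im,W
E
python3 - <<'E'
from h import *
for n in("scene","top"):
    im,W=cloud(n); np.savez("c_%s.npz"%n,im=im,W=W)
    cv2.imwrite("pics/%s0.png"%n,im)
s=arm.get_state(); print(s["t"],s["eef_pos"],s["ee_rot"],s["force"],arm.finger_overhang)
E
```

```text
0.1 [0.18243034 0.64943193 0.23372607] [ 3.14011109e+00 -1.60425401e-04 -2.73867405e-01] [ 0.17585495 -0.15394007 -0.68131276] 0.008
```

View pics/scene0.png

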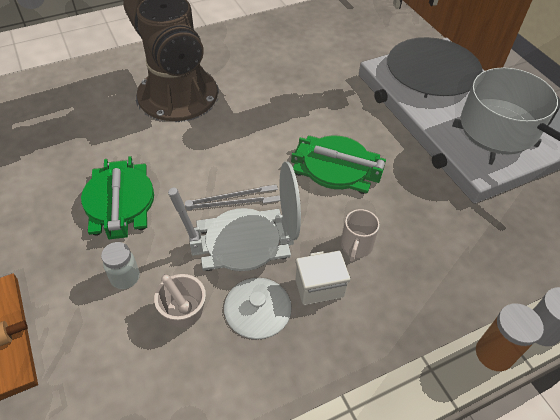

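View pics/top0.png

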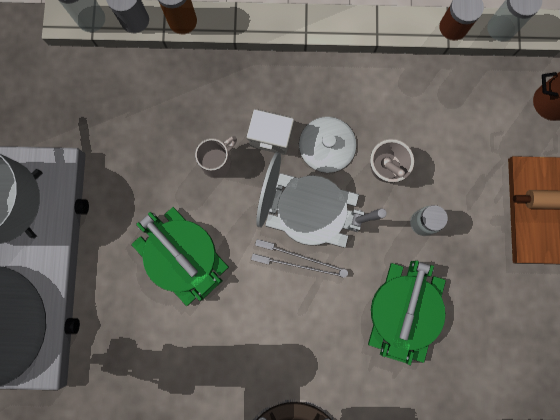

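The scene shows three presses: two green ones (scene 118,195 and 338,160; top 180,257 and 408,312) and the bare aluminium one (scene 245,240; top 313,208). The aluminium one is open, with its plate standing at top (268,190) and its lever at (368,215), so it is the one meant. Next I measure it.

Run:
```python
from h import *
d=np.load("c_top.npz"); im,W=d["im"],d["W"]
ds=np.load("c_scene.npz"); ims,Ws=ds["im"],ds["W"]
for n,(u,v) in dict(counter=(480,150),disc=(313,208),lever=(380,213),leverb=(360,217),plate=(270,190),mug=(211,155),salt=(270,128),lid=(328,140),mortar=(392,150),jar=(432,215),tong1=(262,244),tong2=(345,272),tong3=(258,259)).items(): print(n,W[v,u].round(3))
c=W[208,313]
A=np.concatenate([W.reshape(-1,3),Ws.reshape(-1,3)]); A=A[np.isfinite(A).all(1)]
R=A[np.hypot(*(A[:,:2]-c[:2]).T)<.16]
# plate
B=R[(R[:,2]>.07)]
pl=B[B[:,1]>c[1]+.03]; lv=B[B[:,1]<c[1]-.05]
pl=pl[pl[:,0]<c[0]+.11]
for k,P in (("plate",pl),("lever",lv)):
    m=P.mean(0); w,V=np.linalg.eigh(np.cov((P-m).T)); print(k,len(P),m.round(4),P.min(0).round(3),P.max(0).round(3),(w**.5).round(4),"\n",V.T.round(3))
# disc top
T=W.reshape(-1,3); T=T[np.isfinite(T).all(1)]
D=T[(abs(T[:,2]-.022)<.004)&(np.hypot(*(T[:,:2]-c[:2]).T)<.13)]
print(len(D),D.min(0),D.max(0),np.median(D,0))
x0,y0=c[:2]
# height map orthographic 1px=1mm, both cams, color by height
img=np.zeros((460,520,3),np.uint8)
z=np.full((460,520),-1.)
col=[np.concatenate([im.reshape(-1,3),ims.reshape(-1,3)])][0]
AA=np.concatenate([W.reshape(-1,3),Ws.reshape(-1,3)])
for p,cc in zip(AA,col):
    if not np.isfinite(p).all(): continue
    i=int(round((c[0]+.2-p[0])*1000/1)); j=int(round((c[1]+.26-p[1])*1000))
    if 0<=i<460 and 0<=j<520 and p[2]>z[i,j]:
        z[i,j]=p[2]; img[i,j]=cc
h=cv2.applyColorMap(np.clip(z*1000,0,255).astype(np.uint8),cv2.COLORMAP_JET)
h[z<0]=0
cr=cv2.resize(im[100:300,190:460],None,fx=2.9,fy=2.9,interpolation=2)
cv2.imwrite("pics/crop.png",cr)
```

```text
counter [ 0.73  -0.453 -0.001]
disc [ 0.569 -0.036  0.022]
lever [ 0.533 -0.158  0.215]
leverb [ 0.54  -0.138  0.094]
plate [0.589 0.066 0.137]
mug [0.699 0.218 0.005]
salt [0.745 0.071 0.09 ]
lid [ 0.732 -0.068  0.048]
mortar [ 0.714 -0.225  0.034]
jar [ 0.548 -0.3    0.095]
tong1 [0.481 0.085 0.005]
tong2 [ 0.418 -0.115  0.017]
tong3 [0.444 0.094 0.011]
plate 2021 [0.5964 0.0668 0.1547] [0.509 0.044 0.07 ] [0.675 0.094 0.219] [0.0019 0.0421 0.0453] 
 [[ 0.237  0.968 -0.081]
 [ 0.028  0.077  0.997]
 [-0.971  0.238  0.009]]
lever 670 [ 0.5391 -0.153   0.161 ] [ 0.524 -0.176  0.07 ] [ 0.657 -0.134  0.22 ] [0.0049 0.0105 0.0465] 
 [[-0.345 -0.925 -0.161]
 [ 0.936 -0.353  0.022]
 [-0.077 -0.143  0.987]]
4318 [ 0.4420153  -0.14456451  0.01800895] [0.69701411 0.07877195 0.02599942] [ 0.56338824 -0.03256749  0.02226931]
```

View pics/crop.png

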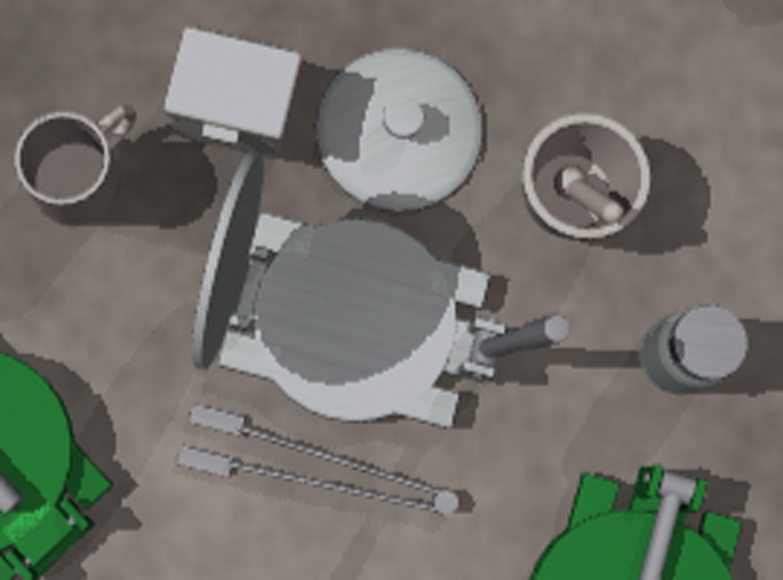

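The crop confirms the bare aluminium press: plate standing at its left (hinge) end, crop (235,260), lever leaning outward at the right, crop (520,340).

Measured values:

| Item | Value |
|---|---|
| Press origin | about (0.568, -0.035) |
| Press y axis | about (0.237, 0.968) |
| Plate angle | about 1.65 |
| Lever angle | about 1.72 |

The heights match the sizes given (disc 22 mm, lever tip about 215 mm, plate top 219 mm). Next I move in with the fingers closed.

Emit:
move_arm(rows="0 0 0 0.0135 0.048 -0.004 0; 0 0 0 0.0135 0.048 -0.004 0; 0 0 0 0.0135 0.048 -0.004 0; 0 0 0 0.0135 0.048 -0.004 0; 0 0 0 0.0135 0.048 -0.004 0; 0 0 0 0.048 0.0145 0 0; 0 0 0 0.048 0.0145 0 0; 0 0 0 0.048 0.0145 0 0")

```text
t: 1.1
eef_pos: [0.3104, 0.3186, 0.2548]
ee_rot: [-3.141, 0.0, -0.273]
force: [0.1, 0.7, 0.2]
width: 0.0132
gripper_force: 0.0
```

Emit:
move_arm(rows="0 0 0 0.048 0.0145 0 0; 0 0 0 0.048 0.0145 0 0; 0 0 0 0.048 0.0145 0 0; 0 0 0 0.048 0.0145 0 0; 0 0 0 0.048 0.0145 0 0; 0 0 0 0.048 0.0145 0 0; 0 0 0 0.048 0.0145 0 0; 0 0 9.8 0 0 0 0")

```text
t: 2.1
eef_pos: [0.6074, 0.1289, 0.2528]
ee_rot: [3.139, 0.001, -0.451]
force: [-1.2, 0.8, 0.9]
width: 0.0004
gripper_force: 0.0
```

Emit:
move_arm(rows="0 0 9.8 0 0 0 0; 0 0 9.8 0 0 0 0; 0 0 9.8 0 0 0 0; 0 0 9.8 0 0 0 0; 0 0 9.8 0 0 0 0; 0 0 9.8 0 0 0 0; 0 0 9.8 0 0 0 0; 0 0 9.8 0 0 0 0")

```text
t: 3.1
eef_pos: [0.6053, 0.1311, 0.2541]
ee_rot: [3.141, -0.0, -1.819]
force: [-0.3, 0.5, -0.3]
width: 0.0004
gripper_force: 0.0
```

Emit:
move_arm(rows="0 0 0 0 0 0.022 0; 0 0 0 0 0 0.022 0; 0 0 0 0 0 0.022 0; 0 0 0 0.012 0 0 0; 0 0 0 0.012 0 0 0; 0 0 0 0.012 0 0 0; 0 0 0 0.009 0 0 0; 0 0 0 0.007 0 0 0")

```text
t: 4.1
eef_pos: [0.5935, 0.0804, 0.1895]
ee_rot: [-3.14, 0.002, -1.813]
force: [-0.0, 2.1, 1.9]
width: 0.0004
gripper_force: 1.2
```

Emit:
move_arm(rows="0 0 0 0.010 0 0.001 0; 0 0 0 0.010 0 0.002 0; 0 0 0 0.010 0 0.002 0; 0 0 0 0.012 0 0.004 0; 0 0 0 0.012 0 0.004 0; 0 0 0 0.011 0 0.006 0; 0 0 0 0.011 0 0.006 0; 0 0 0 0 0 0 0")

```text
t: 5.1
eef_pos: [0.5737, 0.0057, 0.1625]
ee_rot: [3.14, -0.001, -1.814]
force: [0.7, 0.4, -0.1]
width: 0.0005
gripper_force: 0.0
```

Run:
```python
from h import *
im,W=cloud("scene"); cv2.imwrite("pics/s1.png",cv2.resize(im[100:330,120:420],None,fx=2.5,fy=2.5))
```

```text
(no output)
```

View pics/s1.png

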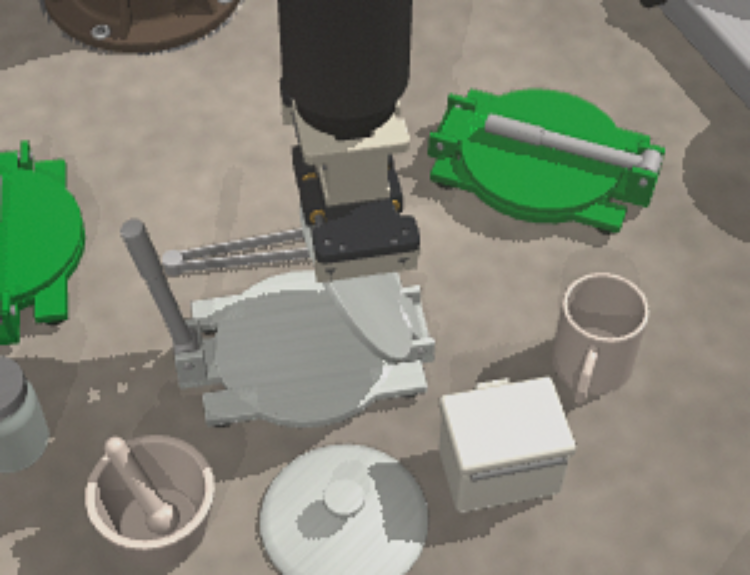

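The plate at crop (370,310) now leans inward by about 30° behind the gripper, and the press and its neighbours have not moved. I continue along the arc.

Emit:
move_arm(rows="0 0 0 0.010 0 0.0065 0; 0 0 0 0.0095 0 0.0075 0; 0 0 0 0.009 0 0.0085 0; 0 0 0 0.0075 0 0.0095 0; 0 0 0 0.007 0 0.010 0; 0 0 0 0.006 0 0.0105 0; 0 0 0 0.005 0 0.011 0; 0 0 0 0.005 0 0.011 0")

```text
t: 6.15
eef_pos: [0.5604, -0.0507, 0.0882]
ee_rot: [3.141, -0.0, -1.813]
force: [-0.4, 0.0, 0.8]
width: 0.0003
gripper_force: 0.6
```

Emit:
move_arm(rows="0 0 0 0.003 0 0.011 0; 0 0 0 0.003 0 0.012 0; 0 0 0 0.001 0 0.010 0; 0 0 0 0.001 0 0.007 0; 0 0 0 0 0 0.004 0; 0 0 0 0 0 0.003 0; 0 0 0 0 0 0.002 0; 0 0 0 0 0 0 0")

```text
t: 7.15
eef_pos: [0.5587, -0.0582, 0.0421]
ee_rot: [-3.141, -0.0, -1.812]
force: [-7.6, 1.2, 20.2]
width: 0.0004
gripper_force: 10.1
```

Emit:
move_arm(rows="0 0 0 0 0 -0.010 0; 0 0 0 0 0 -0.05 0; 0 0 0 0 0 -0.05 0; 0 0 0 0 0 -0.05 0; 0 0 0 0 0 -0.05 0; 0 0 0 0 0 -0.05 0; 0 0 0 0 0 0 0; 0 0 0 0 0 0 0")

```text
t: 8.15
eef_pos: [0.5585, -0.058, 0.3]
ee_rot: [-3.141, 0.001, -1.813]
force: [0.1, 0.5, -1.1]
width: 0.0005
gripper_force: 0.0
```

Run:
```python
from h import *
s=arm.get_state();print(s["eef_pos"],s["force"])
im,W=cloud("scene"); cv2.imwrite("pics/s2.png",cv2.resize(im[100:330,70:380],None,fx=2.5,fy=2.5))
A=W.reshape(-1,3);A=A[np.isfinite(A).all(1)]
o=np.array([.568,-.035]);Y=np.array([.237,.9715]);X=np.array([.9715,-.237])
q=np.c_[(A[:,:2]-o)@X,(A[:,:2]-o)@Y,A[:,2]]
for y in(-.07,-.03,0,.03,.07):
    k=(abs(q[:,1]-y)<.012)&(abs(q[:,0])<.04)&(q[:,2]<.1); print(y,np.median(q[k,2]).round(4),k.sum())
k=(q[:,1]<-.08)&(q[:,1]>-.2)&(abs(q[:,0])<.04)&(q[:,2]>.07)
for z in(.08,.11,.14,.17,.2):
    j=k&(abs(q[:,2]-z)<.012); print(z,q[j].mean(0).round(4),q[j,1].min().round(3))
k=(abs(q[:,2]-.032)<.006)&(np.hypot(q[:,0],q[:,1])<.1); print("disc",q[k].min(0),q[k].max(0))
```

```text
[ 0.55846968 -0.05795287  0.2999692 ] [ 0.06075029  0.53337055 -1.13961156]
-0.07 0.0344 319
-0.03 0.035 308
0 0.0346 310
0.03 0.0348 303
0.07 0.0348 296
0.08 [ 0.002  -0.1103  0.0802] -0.12
0.11 [ 0.0024 -0.1146  0.1095] -0.124
0.14 [ 0.0024 -0.1191  0.1402] -0.129
0.17 [ 0.0035 -0.1238  0.1699] -0.134
0.2 [ 0.0035 -0.1286  0.2007] -0.141
disc [-0.08755741 -0.09725628  0.02602712] [0.08278454 0.09932779 0.03799442]
```

View pics/s2.png

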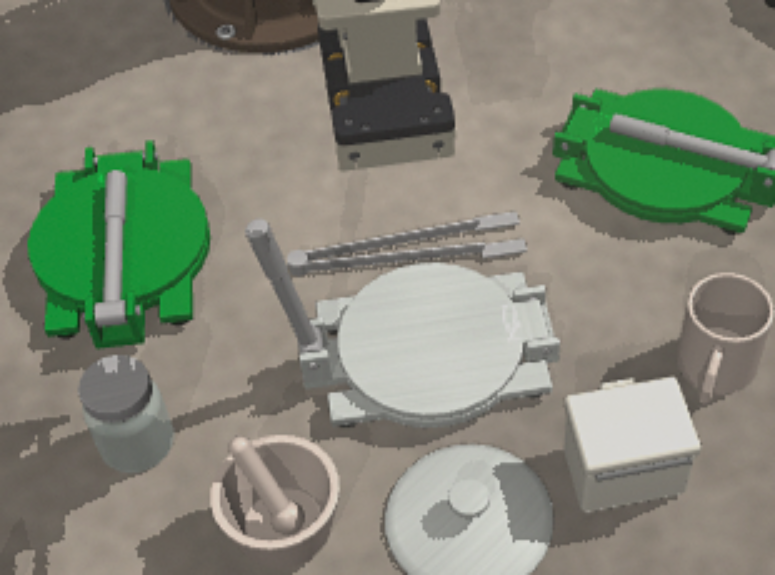

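The plate at crop (430,340) lies shut and level (34–35 mm throughout), and the press has not moved. The lever still stands at crop (285,290). Now I go around to its outer side.

Emit:
move_arm(rows="0 0 0 0.04 -0.0055 0 0; 0 0 0 0.04 0 0 0; 0 0 0 0.04 0 0 0; 0 0 0 0.04 0 0 0; 0 0 0 0 0 0.037 0; 0 0 0 0 0 0.037 0; 0 0 0 0 0 0.035 0; 0 0 0 0 0 0 0")

```text
t: 9.2
eef_pos: [0.5232, -0.2145, 0.1874]
ee_rot: [3.134, -0.001, -1.814]
force: [1.0, 1.3, -0.3]
width: 0.0006
gripper_force: 0.0
```

Emit:
move_arm(rows="0 0 0 -0.012 0 0 0; 0 0 0 -0.012 0 0 0; 0 0 0 -0.009 0 0 0; 0 0 0 -0.009 0 -0.001 0; 0 0 0 -0.010 0 -0.001 0; 0 0 0 -0.010 0 0 0; 0 0 0 -0.010 0 0 0; 0 0 0 0 0 0 0")

```text
t: 10.2
eef_pos: [0.5431, -0.1439, 0.1928]
ee_rot: [3.141, 0.001, -1.812]
force: [0.1, 0.2, -0.1]
width: 0.0004
gripper_force: 0.0
```

Emit:
move_arm(rows="0 0 0 -0.009 0 0 0; 0 0 0 -0.012 0 0.002 0; 0 0 0 -0.011 0 0.004 0; 0 0 0 -0.011 0 0.0045 0; 0 0 0 -0.0105 0 0.0055 0; 0 0 0 -0.010 0 0.0065 0; 0 0 0 -0.009 0 0.0075 0; 0 0 0 -0.0085 0 0.008 0")

```text
t: 11.2
eef_pos: [0.5625, -0.0656, 0.1545]
ee_rot: [3.142, 0.0, -1.813]
force: [0.6, -1.1, 1.8]
width: 0.0003
gripper_force: 0.8
```

Run:
```python
from h import *
im,W=cloud("scene"); cv2.imwrite("pics/s3.png",cv2.resize(im[100:330,70:380],None,fx=2.5,fy=2.5))
s=arm.get_state();print(s["eef_pos"],s["force"])
```

```text
[ 0.56213984 -0.06503695  0.15325221] [ 0.12663233 -0.05881214 -0.86964408]
```

View pics/s3.png

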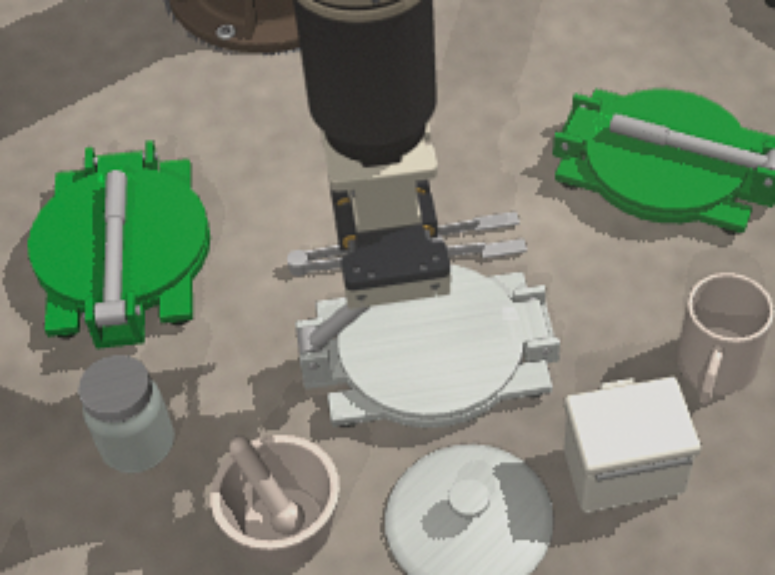

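The lever at crop (335,325) is following the fingers, at about 45°. I continue down.

Emit:
move_arm(rows="0 0 0 -0.008 0 0.0075 0; 0 0 0 -0.0065 0 0.009 0; 0 0 0 -0.0065 0 0.0095 0; 0 0 0 -0.0055 0 0.010 0; 0 0 0 -0.0055 0 0.010 0; 0 0 0 -0.004 0 0.0105 0; 0 0 0 -0.0035 0 0.0105 0; 0 0 0 -0.002 0 0.008 0")

```text
t: 12.25
eef_pos: [0.5723, -0.0258, 0.0792]
ee_rot: [3.141, -0.0, -1.813]
force: [0.4, 0.6, 0.8]
width: 0.0004
gripper_force: 0.5
```

Emit:
move_arm(rows="0 0 0 -0.001 0 0.005 0; 0 0 0 -0.001 0 0.004 0; 0 0 0 0 0 0.004 0; 0 0 0 0 0 0.003 0; 0 0 0 0 0 0.002 0; 0 0 0 0 0 0.001 0; 0 0 0 0 0 0 0")

```text
t: 13.12
eef_pos: [0.5731, -0.024, 0.0635]
ee_rot: [-3.14, 0.0, -1.812]
force: [-7.5, 2.6, 23.1]
width: 0.0007
gripper_force: 11.1
```

The tips sit at 56 mm with 23 N, so the lever is down. I retract and check.

Emit:
move_arm(rows="0 0 0 0 0 -0.010 0; 0 0 0 0 0 -0.05 0; 0 0 0 0 0 -0.05 0; 0 0 0 0 0 -0.05 0; 0 0 0 0 0 -0.05 0; 0 0 0 0 0 -0.02 0; 0 0 0 0 0 0 0; 0 0 0 0 0 0 0")

```text
t: 14.12
eef_pos: [0.5722, -0.0241, 0.29]
ee_rot: [3.14, -0.0, -1.813]
force: [-0.3, -0.0, -1.2]
width: 0.0005
gripper_force: 0.0
```

Run:
```python
from h import *
im,W=cloud("scene"); cv2.imwrite("pics/s4.png",cv2.resize(im[100:330,70:380],None,fx=2.5,fy=2.5))
A=W.reshape(-1,3);A=A[np.isfinite(A).all(1)]
o=np.array([.568,-.035]);Y=np.array([.237,.9715]);X=np.array([.9715,-.237])
q=np.c_[(A[:,:2]-o)@X,(A[:,:2]-o)@Y,A[:,2]]
for y in(-.07,-.04,-.01,.01,.03,.05):
    k=(abs(q[:,1]-y)<.008)&(abs(q[:,0])<.02)&(q[:,2]<.12)
    p=(abs(q[:,1]-y)<.008)&(abs(q[:,0]-.05)<.02)
    print(y,np.percentile(q[k,2],95).round(4),np.median(q[p,2]).round(4))
s=arm.get_state();print(s["t"],s["eef_pos"],s["force"])
```

```text
-0.07 0.0557 0.0223
-0.04 0.056 0.0337
-0.01 0.0555 0.5233
0.01 0.0572 0.519
0.03 0.0571 0.5188
0.05 0.0577 0.4861
14.175 [ 0.57215484 -0.02413334  0.28968128] [ 0.63960343 -0.09475122 -0.60832369]
```

View pics/s4.png

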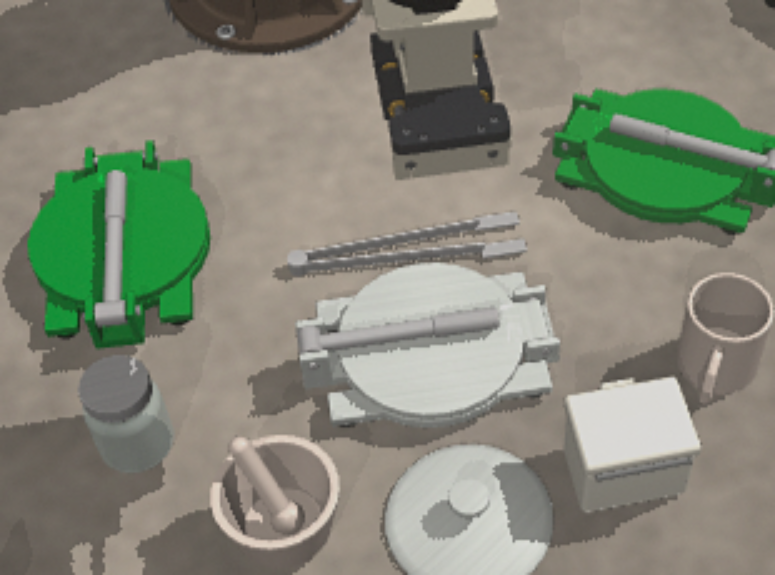

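The lever lies flat across the shut plate at crop (410,328), with the grip top at about 57 mm against 56 mm expected. The press and its neighbours are where they were, so I hand in.

```bash
python3 -c "
from station import arm
print(arm.job_done())"
```

```text
the job is handed in; nothing more can be done
None
```

The aluminium press is folded up, first the plate shut and then the lever flat across it; neither the press nor anything around it shows any movement in the images, and the job was handed in at about 14 s.

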